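# Lock the tub carriage, press the culture tub home, release the brake

## Task

Push the red brake pedal of the blue carriage down until it stays locked, so that the carriage cannot roll. Then slide the culture tub along the carriage until it bears on the rubber pad and press it there firmly but gently, about 12 newtons, for a second. Finally flick the red pedal back up to release the brake, leaving the carriage where it stood, the tub home and the other things undisturbed.

Things in the scene. Friction and masses are not known exactly. Their poses are not given: they have to be found in the camera images.
- track: Aluminium track plate on the table, 200 mm wide by 480 mm long along its own y, 8 mm thick, a dark brake bar (22 mm wide, 34 mm above the table, 400 mm long) at x +105 mm and a 37 mm high dark end block at each end (y +-232 mm). Origin on the table, midway between the end blocks and 20 mm off the middle of the width (the plate spans x -80 to +120 mm); z up. The carriage rolls along the track's y.
- carriage: Blue carriage, 140 (x) by 270 mm (y), deck top 45 mm above table. Origin at table height under deck centre; z up, y along the track to the bumper, x to the brake pedal's side. 3 kg; rolls almost freely along y, +-50 mm; brake down, it holds over 30 N. Carries bumper, brake and two steel rails along y (inner faces x +-53 mm, 16 mm high above deck, y -65 to +135 mm).
- brake (a joint): Hinge of the kickdown brake lever, rad: 0 = pedal up (released, arm 0.7 rad above level), 0.7 to 0.8 = down (locked, arm about level, rubber foot on the brake bar). Over-centre spring: below 0.3 it springs up, above 0.3 it snaps down. At the pedal, pressing starts at about 9 N, lifting off the lock at about 9 N.
- brake_hinge (a point): Point on the brake's hinge axis: carriage x 77 mm, y 0, height 50 mm above the table. Axes as the carriage.
- pedal (a point): Centre of the red pedal, 40 mm long (along the arm) x 24 mm wide (carriage y) x 10 mm thick, 80 mm from the hinge axis. Down: about level, 43 to 50 mm above the table, beyond the track plate's edge, free beside and below, so it can be pinched across its width from above and lifted. Up: 61 mm out from the hinge, 102 mm above the table. Turns with the lever; its y is the carriage's y.
- bumper: Dark bracket (90 mm wide, 50 high) at the carriage's +y end, with a black rubber pad (60 x 30 mm, middle 25 mm above deck) on a screw. Origin on the deck at carriage y +100 mm; axes as the carriage. Pad face at bumper y -15 mm, give or take 11: its setting is not measured; it does not give when pressed. The tub pressed home has its origin at carriage y +24 to +46 mm.
- tub: Culture tub on the carriage deck, between the rails: pale, 100 x 100 mm, 62 mm high with white lid, black cap (38 mm wide, 28 high) on the lid, yellow labels; 0.35 to 0.7 kg. Origin at the centre of its underside, z up. Starts 40 to 92 mm short of the pad, deck free behind it (-y), where it can be pushed. Brittle: never press it on the pad with over 20 N.
- pot_a: Small round pot with black cap (52 mm wide, 82 mm high) standing beside the track on the pedal's side: leave alone. Origin: centre of underside.
- tub_b: Spare culture tub 90 x 120 x 98 mm on the table: leave alone. Origin: centre of underside.
- pot_b: Small round pot with black cap, 52 mm wide, 82 mm high: leave alone. Origin: centre of underside.
- pot_c: Round pot with black cap, 60 mm wide, 87 mm high: leave alone. Origin: centre of underside.
- spray: White bottle with blue cap, 60 mm wide, 150 mm high: leave alone. Origin: centre of underside.
Things that resemble listed ones, but are neither listed nor needed, are in the scene too. Leave any pink or turquoise look-alike of the tub alone.

How it is judged:
On the way, in this order (a step that is already met when the one before it is completed fails the run):
1. the brake pedal is down and locked (value of joint brake above 0.6 rad and y of tub in the frame of carriage below 0.015 m), for 0.3 s.
2. with the brake locked, the tub is pressed against the pad with more than 3 N (value of joint brake above 0.6 rad and contact force between tub and bumper above 3 N), for 0.3 s.
3. the brake pedal is up again (value of joint brake below 0.1 rad), for 0.2 s.
At the end, for the whole second after the job is handed in: Brake pedal up (joint below 0.1 rad), tub standing flat on the deck (within 0.08 rad and 4 mm) and home against the pad (origin at carriage y +22 to +48 mm after having been pressed there with 3 to 22 N for 0.3 s with the brake locked), carriage within 6 mm of its start, everything at rest (value of joint brake below 0.1 rad and y of tub in the frame of carriage between 0.022 and 0.048 m and z of tub in the frame of carriage below 0.049 m and angle between tub's own z axis and vertical below 0.08 rad and linear speed of each of tub, carriage below 0.01 m/s); the robot touches nothing.
It fails at once if the carriage rolled more than 6 mm from where it stood (distance of carriage from where it was at the start of the episode above 0.006 m).
It fails at once if the tub pressed on the pad with more than 22 N (contact force between tub and bumper above 22 N).
It fails at once if the tub tipped by more than 0.2 rad (angle between tub's own z axis and vertical above 0.2 rad).
It fails at once if a bystander moved more than 15 mm (distance of any of pot_a, tub_b, pot_b, pot_c, spray from where it was at the start of the episode above 0.015 m).
It also fails if it takes over 72 s, if anything falls off the work surface, if the arm or the gripper's body presses on something with over 40 N, if the wrist force passes 120 N, or if a joint passes its speed limit or range.

## Robot

A 7-joint arm with a two-finger parallel gripper is mounted at the origin on the work surface. World frame = base frame: x ahead of the robot, y to its left, z up, the work surface at z = 0. Lengths are in m, angles in rad, forces in N, time in s.
With the tool pointing down it reaches from about 0.4 to 0.85 m from the base axis. Payload 4.5 kg.
Tool frame: the origin (TCP) lies between the finger pads; the fingertips stand 14 mm ahead of it and the grasp point (between the pads) lies 5 mm behind it; x points along the fingers, z is the direction in which the jaws open and shut, and the axes are right-handed (so a half turn about x gives the same grasp; the last joint's range is limited). The gripper opens to 88 mm and grips with 3 to 60 N. Pads are 18 mm wide; open, the fingers measure 123 mm over their backs; the gripper's body (75 mm by 187 mm) begins 45 mm behind the grasp point.
Start: joints at [1.162, 0.689, -0.195, 1.565, 0.157, 0.902, -0.215], TCP at [0.268, -0.565, 0.253] pointing down, gripper open.
Joint ranges: [-3.01, 3.01], [-0.46, 2.08], [-1.47, 1.51], [0.13, 2.56], [-1, 4.14], [0.04, 2.09], [-2.66, 2.66]. Speed limits (rad/s): [2.57, 2.57, 3.14, 3.14, 3.14, 3.14, 3.14].

## Interface

Orientations are given as a unit quaternion [x, y, z, w].
In Python, from plant import r, cams gives the robot as it stands.
- The arm moves only by the tool apply_moves, never from a script. Its arguments are lists of equal length, an entry for each row: "travel": the shift along the world's x, y, z in cm, a list of three; "roll": the turn about the world's z in degrees; "gripper": the finger opening in cm, from 0 to 8.81. In form: {"travel": [[x, y, z], ...], "roll": [roll, ...], "gripper": [gripper, ...]}. A call has exactly 8 rows; each row is the pose to reach, as a shift and turn from the pose commanded when the call began; what a row does not reach only later rows make up. A row lasts 1/12 s, in which the tool goes at most 41.7 mm and 7.16 degrees, less where a joint would pass 70% of its speed; a pose out of reach is approached as far as the arm can. A call with a gripper value outside its range is refused whole. The fingers move at their own pace and stop on an object; "newtons" is the grip in N (left out, the last holds). Time passes only in rows, so rows that repeat a pose let the fingers close, or fill a call up. It gives the time, the measured TCP pose, the force and the opening at its end, in the units of the state.
- r.get_state(): the state, without advancing time (a new reading comes with each control period).
- cams.snapshot(name): name is "scene" or "top" or "wrist"; returns a dict with "image" (420x560x3 uint8, red, green, blue), "fx", "fy", "cx", "cy" (pixels), "R" (3x3) and "t" (3): a world point X has camera coordinates R X + t. Camera axes: x right, y down, z forward; pixel columns grow to the right and rows downward; lengths in m; the calibration is good to about 2 mm. The wrist camera is an equidistant fisheye: a pixel r from the principal point sees the ray r / f radians off the axis. A picture is of the moment at which its call begins. There is no depth.
- r.finish_job(): hands the job in, once; it reports no verdict.
The state is a dict: "clock": time; "q": joint angles; "qd": joint speeds; "joint_torque": joint torques, N m; "tool_pos": TCP position; "eef_rot": TCP orientation; "contact_force": force on the tool from outside, world axes, zero at the start; "moment": the same for the moment, N m; "opening": opening from 0.0 (shut) to 1.0 (fully open).
Only numpy, scipy, OpenCV 4.12 (cv2) and the standard library are available. Lean on these libraries where they do the work, as an engineer would, in place of code of your own. Each camera call takes 0.05 s, during which the arm holds its last target. There are 200 camera calls.

## Working session

There is one attempt and no reset: what is moved stays moved. The work goes in short steps, Python scripts to look and compute and a tool call to move; the robot and the scene stay as the last step left them, time stands still between calls to the robot, and variables do not carry over. Pictures are saved under pics/ and viewed, about 8 in all and at most 12, crops included, and the job is handed in when it is done.

Besides the shell and the picture viewer there is one more tool, called after ">>>" as a command line: name --pt "numbers of a row" for each row, then --argument value for the rest. apply_moves: Moves the arm, as the interface text tells. Its arguments: {"type":"object","properties":{"travel":{"type":"array","items":{"type":"array","items":{"type":"number"}}},"roll":{"type":"array","items":{"type":"number"}},"gripper":{"type":"array","items":{"type":"number"}},"newtons":{"type":"number"}},"required":["travel","roll","gripper"]}

```bash
mkdir -p pics; ls; cat > h.py <<'E'
import numpy as np, cv2
from plant import r, cams
def snap(n):
    s=cams.snapshot(n); s['image']=np.asarray(s['image']); s['R']=np.array(s['R']); s['t']=np.array(s['t']); return s
def save(s,name,crop=None,k=1):
    im=s['image'][:,:,::-1]
    if crop: a,b,c,d=crop; im=im[b:d,a:c]
    cv2.imwrite('pics/'+name,cv2.resize(im,None,fx=k,fy=k,interpolation=cv2.INTER_CUBIC))
def plane(s,uv,z):
    uv=np.atleast_2d(uv).astype(float); d=np.c_[(uv[:,0]-s['cx'])/s['fx'],(uv[:,1]-s['cy'])/s['fy'],np.ones(len(uv))]@s['R']
    C=-s['R'].T@s['t']; return C+d*((z-C[2])/d[:,2])[:,None]
def proj(s,X):
    p=np.atleast_2d(X)@s['R'].T+s['t']; return np.c_[p[:,0]/p[:,2]*s['fx']+s['cx'],p[:,1]/p[:,2]*s['fy']+s['cy']]
E
python3 - <<'E'
from h import *
a=snap('top');b=snap('scene')
cv2.imwrite('pics/a.png',np.vstack([a['image'],b['image']])[:,:,::-1])
save(a,'top.png',None,1.4);save(b,'scene.png',None,1.4)
import pickle;pickle.dump((a,b),open('s.pkl','wb'))
for s in(a,b):print(-s['R'].T@s['t'],s['fx'],s['cx'],s['cy'],s['R'].round(2).tolist())
st=r.get_state();print({k:np.round(v,3).tolist() for k,v in st.items()})
E
```

```text
pics
[ 0.2381466  -0.00741252  1.2351126 ] 429.5451868459203 284.0396359161553 207.62894379116824 [[0.02, -1.0, 0.0], [-0.98, -0.02, -0.2], [0.2, 0.0, -0.98]]
[1.3525923  0.32957897 1.28913551] 467.63891086238635 279.81922568410045 215.02640107043788 [[-0.34, 0.94, 0.0], [0.74, 0.26, -0.62], [-0.58, -0.21, -0.78]]
{'clock': 0.1, 'q': [1.162, 0.69, -0.195, 1.566, 0.157, 0.903, -0.215], 'qd': [-0.001, -0.001, -0.001, -0.003, 0.001, 0.0, -0.0], 'joint_torque': [-0.003, -52.85, -1.271, -15.384, -0.053, 0.002, -0.0], 'tool_pos': [0.268, -0.564, 0.252], 'eef_rot': [0.378, 0.598, -0.378, 0.597], 'contact_force': [0.402, 0.226, -0.208], 'moment': [-0.069, -0.016, -0.02], 'opening': 1.003}
```

View pics/top.png

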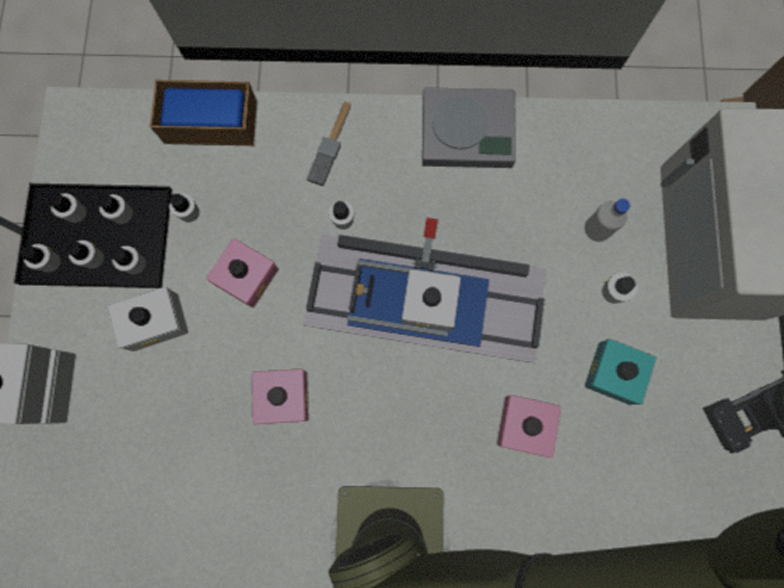

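View pics/scene.png

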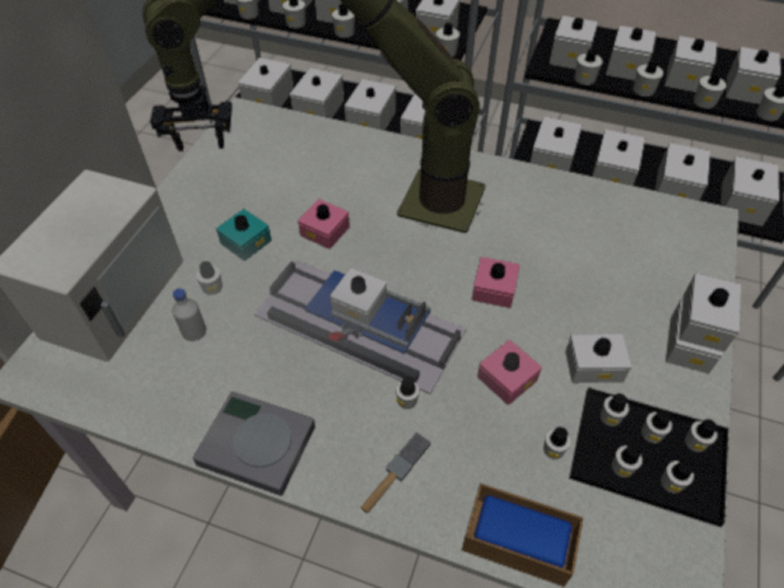

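Candidates for the tub (top view, shown pixels): the white one on the blue carriage at (432,297), white spare at (147,317), pinks at (242,270), (279,396) and (530,425), turquoise at (622,371). I choose the white one on the carriage, and will check it in a crop. The red pedal is at (431,228), up, on the far (+x) side. The bumper is at the left (+y) end, about (362,290).

```bash
python3 - <<'E'
from h import *
import pickle
a,b=pickle.load(open('s.pkl','rb'))
save(a,'crop.png',(205,150,405,270),4)
im=a['image'];hsv=cv2.cvtColor(im,cv2.COLOR_RGB2HSV)
def comps(m,roi,mina=40):
    k=np.zeros(m.shape,np.uint8);x0,y0,x1,y1=roi;k[y0:y1,x0:x1]=m[y0:y1,x0:x1]
    n,l,s,c=cv2.connectedComponentsWithStats(k)
    return [(s[i],c[i].round(1),np.argwhere(l==i)[:,::-1]) for i in range(1,n) if s[i][4]>=mina]
H,S,V=cv2.split(hsv)
roi=(205,150,405,270)
for nm,m,z in(('red',((H<8)|(H>172))&(S>120)&(V>60),.1),('white',(S<25)&(V>185),.107),('blue',(H>100)&(H<125)&(S>120),.045),('dark',(V<75)&(S<120),.034)):
    for s,c,p in comps(m.astype(np.uint8),roi):
        w=plane(a,p,z)[:,:2].astype(np.float32); R=cv2.minAreaRect(w)
        print(nm,s,c,'rect',np.round(R[0],4),np.round(R[1],4),round(R[2],2))
imb=b['image'];hb=cv2.cvtColor(imb,cv2.COLOR_RGB2HSV);H,S,V=cv2.split(hb)
for s,c,p in comps((((H<8)|(H>172))&(S>120)&(V>60)).astype(np.uint8),(180,180,340,290),15): print('scene red',s,c)
E
```

```text
red [303 156   9  14  98] [307.1 162.6] rect [ 0.6043 -0.0664] [0.0203 0.038 ] 83.08
blue [ 250  191   41   40 1048] [272.8 210.7] rect [0.48   0.0315] [0.1025 0.1021] 82.21
blue [ 249  197  100   50 1082] [327.7 224.3] rect [ 0.466  -0.0483] [0.2639 0.1357] 82.19
dark [238 150  11   7  62] [243.1 152.5] rect [0.6504 0.119 ] [0.0185 0.0295] 1.46
dark [ 241  168  136   30 1173] [309.  183.2] rect [ 0.5562 -0.0732] [0.3948 0.0439] 82.13
dark [219 188  47  39 419] [237.5 205.8] rect [0.4927 0.1148] [0.115  0.1122] 82.59
dark [261 196   6  23  70] [263.7 207.5] rect [0.4899 0.0526] [0.0089 0.0651] 82.63
dark [302 206  13  13 131] [308.1 212. ] rect [ 0.4787 -0.074 ] [0.0349 0.0343] 1.43
dark [344 209  44  40 361] [372.2 229.1] rect [ 0.438  -0.2385] [0.1118 0.1013] 81.87
```

View pics/crop.png

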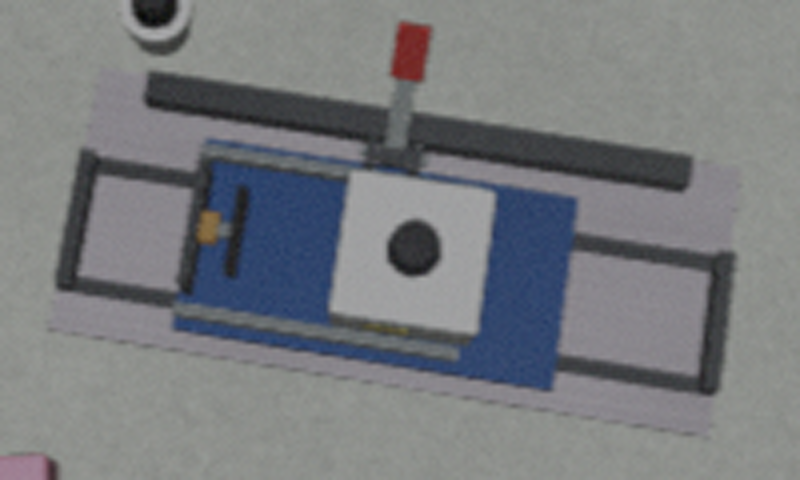

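The crop shows the white tub (lid centre about (413,250) in the crop) on the blue deck. The bumper pad is at (238,232) and the red pedal at (411,52), up.

The fit gives carriage yaw -7.85° and origin near (0.467, -0.048). The tub origin is at carriage y ≈ -22 mm and the pad face at about +94 mm. Next I move over the pedal with the gripper closed.

>>> apply_moves --pt "1 3.5 0" --pt "2 7 0" --pt "4 10.5 0" --pt "6 14 0" --pt "8 17.5 0" --pt "10.5 20.5 0" --pt "13 23.5 0" --pt "15.5 26.5 0" --roll '[-4,-8,-12,-16,-20,-25,-29,-33.2]' --gripper '[8,6,4,2,0,0,0,0]' --newtons 10

```text
clock: 0.77
tool_pos: [0.4234, -0.298, 0.2526]
eef_rot: [-0.534, -0.464, 0.534, -0.464]
contact_force: [1.0, -0.7, -0.0]
opening: 0.418
```

>>> apply_moves --pt "2.5 3 0" --pt "5 6 0" --pt "7.5 9 0" --pt "10 12 0" --pt "12.5 15 0" --pt "15 18 0" --pt "17.5 21 0" --pt "18.8 23.2 0" --roll '[0,0,0,0,0,0,0,0]' --gripper '[0,0,0,0,0,0,0,0]'

```text
clock: 1.43
tool_pos: [0.6133, -0.0633, 0.2523]
eef_rot: [0.533, 0.466, -0.531, 0.466]
contact_force: [0.1, 0.1, -0.2]
opening: 0.002
```

>>> apply_moves --pt "0 0 -2" --pt "0 0 -4" --pt "0 0 -6" --pt "0 0 -8" --pt "0 0 -8.5" --pt "0 0 -8.5" --pt "0 0 -8.5" --pt "0 0 -8.5" --roll '[0,0,0,0,0,0,0,0]' --gripper '[0,0,0,0,0,0,0,0]'

```text
clock: 2.1
tool_pos: [0.6117, -0.0679, 0.1689]
eef_rot: [0.534, 0.464, -0.532, 0.465]
contact_force: [-0.2, -0.5, -0.4]
opening: 0.007
```

>>> apply_moves --pt "0 0 -1.5" --pt "0 0 -3" --pt "0 0 -3.7" --pt "0 0 -4.4" --pt "0.1 0 -5.1" --pt "0.2 0 -5.8" --pt "0.3 0 -6.4" --pt "0.4 0 -7.0" --roll '[0,0,0,0,0,0,0,0]' --gripper '[0,0,0,0,0,0,0,0]'

```text
clock: 2.77
tool_pos: [0.6148, -0.0677, 0.0979]
eef_rot: [-0.533, -0.465, 0.533, -0.465]
contact_force: [0.9, -0.2, -0.3]
opening: 0.008
```

>>> apply_moves --pt "0.1 0 -0.5" --pt "0.2 0 -1" --pt "0.3 0 -1.5" --pt "0.4 0 -2" --pt "0.5 0 -2.4" --pt "0.5 0 -2.6" --pt "0.5 0 -2.6" --pt "0.5 0 -2.6" --roll '[0,0,0,0,0,0,0,0]' --gripper '[0,0,0,0,0,0,0,0]'

```text
clock: 3.43
tool_pos: [0.6197, -0.0677, 0.0717]
eef_rot: [-0.533, -0.465, 0.533, -0.465]
contact_force: [0.3, -0.1, -0.2]
opening: 0.006
```

>>> apply_moves --pt "0 0 3" --pt "0 0 6" --pt "0 0 9" --pt "0 0 12" --pt "-3 -1.5 13" --pt "-6 -3 13" --pt "-9 -4.5 13" --pt "-12 -6 13" --roll '[0,0,0,7,14,21,28,35]' --gripper '[0,0,0,1,2,3,3,3]'

```text
clock: 4.1
tool_pos: [0.4987, -0.1283, 0.2026]
eef_rot: [0.367, 0.604, -0.366, 0.605]
contact_force: [0.1, -0.9, -0.2]
opening: 0.332
```

>>> apply_moves --pt "-2 -0.8 0" --pt "-4 -2.6 0" --pt "-4.6 -3.2 0" --pt "-4.6 -3.2 0" --pt "-4.6 -3.2 0" --pt "-4.6 -3.2 0" --pt "-4.6 -3.2 0" --pt "-4.6 -3.2 0" --roll '[7,14,21,28,35,42,49,55]' --gripper '[3,3,3,3,3,3,3,3]'

```text
clock: 4.77
tool_pos: [0.4539, -0.1601, 0.2022]
eef_rot: [0.046, 0.705, -0.047, 0.706]
contact_force: [0.5, 0.5, 0.2]
opening: 0.342
```

```bash
python3 - <<'E'
from h import *
a=snap('top');b=snap('scene')
save(b,'s2.png',(170,170,350,290),4)
st=r.get_state();print(np.round(st['tool_pos'],4),st['clock'])
im=a['image'];H,S,V=cv2.split(cv2.cvtColor(im,cv2.COLOR_RGB2HSV))
m=((((H<8)|(H>172))&(S>120)&(V>60))).astype(np.uint8);m[:150]=0;m[200:]=0
p=np.argwhere(m)[:,::-1];p=p[(p[:,0]>270)&(p[:,0]<350)];print(len(p),p.mean(0),plane(a,p.mean(0),.05),plane(a,p.mean(0),.1))
E
```

```text
[ 0.4538 -0.16    0.202 ] 4.8667
83 [307.14457831 162.06024096] [[ 0.62222928 -0.0687919   0.05      ]] [[ 0.6060248 -0.0662023  0.1      ]]
```

View pics/s2.png

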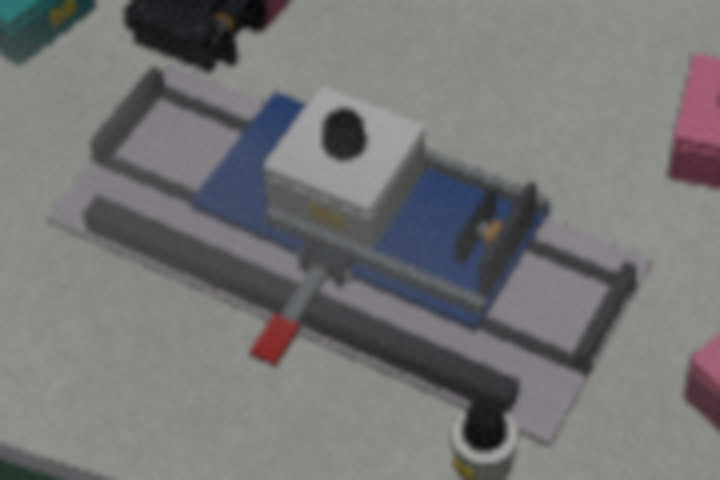

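The pedal is level at (275,340) in the crop, so the brake is down. The tub is still at its start, and the gripper is clear behind it at (200,30). I lower behind the tub and push.

>>> apply_moves --pt "0 0 -2.5" --pt "0 0 -5" --pt "0 0 -7.5" --pt "0 0 -10" --pt "0 0 -11" --pt "0 0 -11" --pt "0.1 0.7 -11" --pt "0.2 1.4 -11" --roll '[0,0,0,0,0,0,0,0]' --gripper '[3,3,3,3,3,3,3,3]'

```text
clock: 5.53
tool_pos: [0.4565, -0.1456, 0.0925]
eef_rot: [0.049, 0.705, -0.049, 0.706]
contact_force: [1.3, 0.1, 0.2]
opening: 0.34
```

>>> apply_moves --pt "0.07 0.5 0" --pt "0.14 1.0 0" --pt "0.21 1.5 0" --pt "0.28 2 0" --pt "0.34 2.5 0" --pt "0.41 3 0" --pt "0.48 3.5 0" --pt "0.55 4 0" --roll '[0,0,0,0,0,0,0,0]' --gripper '[3,3,3,3,3,3,3,3]'

```text
clock: 6.2
tool_pos: [0.461, -0.1082, 0.0924]
eef_rot: [0.048, 0.705, -0.051, 0.705]
contact_force: [-1.3, -6.9, 5.7]
opening: 0.337
```

```bash
python3 - <<'E'
from h import *
b=snap('scene')
save(b,'s3.png',(190,170,330,275),5)
st=r.get_state();print(np.round(st['tool_pos'],4),st['clock'],st['contact_force'],st['moment'])
E
```

```text
[ 0.4613 -0.1065  0.0924] 6.25 [-1.37954557 -4.32153031  4.21369057] [-0.9442218   0.08519763  0.00257518]
```

View pics/s3.png

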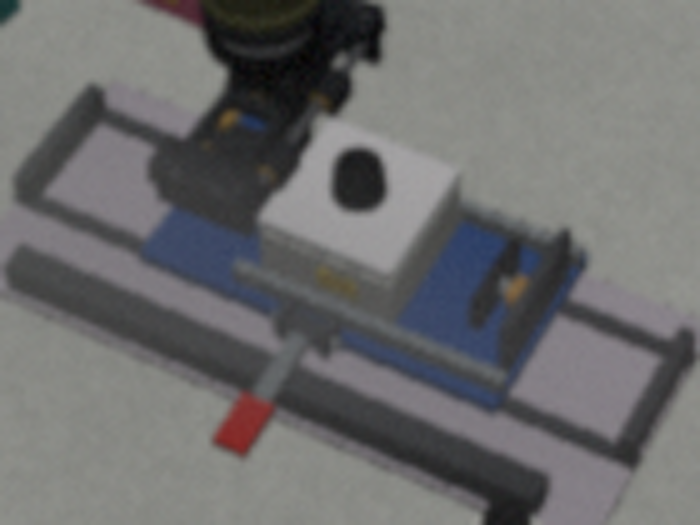

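>>> apply_moves --pt "-0.05 -0.4 0" --pt "-0.1 -0.8 0" --pt "-0.1 -0.8 -0.3" --pt "-0.1 -0.8 -0.6" --pt "-0.1 -0.8 -0.6" --pt "0 -0.5 -0.6" --pt "0 -0.2 -0.6" --pt "0 0 -0.6" --roll '[0,0,0,0,0,0,0,0]' --gripper '[3,3,3,3,3,3,3,3]'

```text
clock: 6.92
tool_pos: [0.4614, -0.1055, 0.0857]
eef_rot: [0.048, 0.705, -0.048, 0.705]
contact_force: [-0.2, -3.0, -1.8]
opening: 0.34
```

>>> apply_moves --pt "0.03 0.2 0" --pt "0.06 0.4 0" --pt "0.08 0.6 0" --pt "0.11 0.8 0" --pt "0.14 1.0 0" --pt "0.17 1.2 0" --pt "0.19 1.4 0" --pt "0.22 1.6 0" --roll '[0,0,0,0,0,0,0,0]' --gripper '[3,3,3,3,3,3,3,3]'

```text
clock: 7.58
tool_pos: [0.4634, -0.0895, 0.0857]
eef_rot: [0.048, 0.706, -0.048, 0.705]
contact_force: [-0.2, -1.9, -2.1]
opening: 0.344
```

>>> apply_moves --pt "0.02 0.15 0" --pt "0.04 0.3 0" --pt "0.06 0.45 0" --pt "0.08 0.6 0" --pt "0.1 0.75 0" --pt "0.12 0.9 0" --pt "0.14 1.05 0" --pt "0.17 1.2 0" --roll '[0,0,0,0,0,0,0,0]' --gripper '[3,3,3,3,3,3,3,3]'

```text
clock: 8.25
tool_pos: [0.4652, -0.0776, 0.0857]
eef_rot: [0.048, 0.705, -0.048, 0.705]
contact_force: [0.3, -2.8, -2.1]
opening: 0.339
```

```bash
python3 - <<'E'
from h import *
a=snap('top');b=snap('scene')
im=np.hstack([cv2.resize(a['image'][180:250,240:340],None,fx=4,fy=4,interpolation=2),cv2.resize(b['image'][190:260,230:330],None,fx=4,fy=4,interpolation=2)])
cv2.imwrite('pics/s4.png',im[:,:,::-1])
st=r.get_state();print(np.round(st['tool_pos'],4),st['clock'],st['contact_force'])
E
```

```text
[ 0.4653 -0.0772  0.0858] 8.35 [-0.33884073 -1.25446398 -0.26373863]
```

View pics/s4.png

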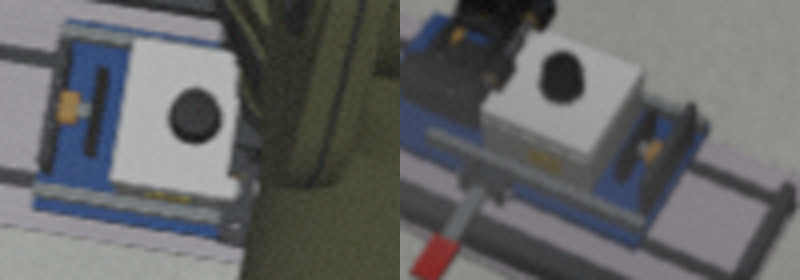

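The tub stands upright. In the top-view half, the gap from the pad edge (x≈105) to the lid edge (x≈125) is about 13 mm. The pedal is still down.

>>> apply_moves --pt "0.01 0.1 0" --pt "0.03 0.2 0" --pt "0.04 0.3 0" --pt "0.05 0.4 0" --pt "0.07 0.5 0" --pt "0.08 0.6 0" --pt "0.1 0.7 0" --pt "0.11 0.8 0" --roll '[0,0,0,0,0,0,0,0]' --gripper '[3,3,3,3,3,3,3,3]'

```text
clock: 9.02
tool_pos: [0.4664, -0.0697, 0.0858]
eef_rot: [0.048, 0.705, -0.048, 0.706]
contact_force: [-0.9, -3.6, -0.7]
opening: 0.34
```

>>> apply_moves --pt "0.01 0.05 0" --pt "0.01 0.1 0" --pt "0.02 0.15 0" --pt "0.03 0.2 0" --pt "0.03 0.25 0" --pt "0.04 0.3 0" --pt "0.05 0.35 0" --pt "0.05 0.4 0" --roll '[0,0,0,0,0,0,0,0]' --gripper '[3,3,3,3,3,3,3,3]'

```text
clock: 9.68
tool_pos: [0.4669, -0.0658, 0.0858]
eef_rot: [0.048, 0.705, -0.048, 0.706]
contact_force: [-0.7, -4.2, -0.4]
opening: 0.336
```

>>> apply_moves --pt "0 0.03 0" --pt "0.01 0.06 0" --pt "0.01 0.09 0" --pt "0.02 0.12 0" --pt "0.02 0.15 0" --pt "0.02 0.18 0" --pt "0.03 0.2 0" --pt "0.03 0.2 0" --roll '[0,0,0,0,0,0,0,0]' --gripper '[3,3,3,3,3,3,3,3]'

```text
clock: 10.35
tool_pos: [0.4671, -0.0637, 0.0858]
eef_rot: [0.048, 0.705, -0.048, 0.705]
contact_force: [-0.2, -4.1, 1.9]
opening: 0.337
```

>>> apply_moves --pt "0 0.03 0" --pt "0.01 0.06 0" --pt "0.01 0.09 0" --pt "0.02 0.12 0" --pt "0.02 0.15 0" --pt "0.02 0.18 0" --pt "0.03 0.2 0" --pt "0.03 0.2 0" --roll '[0,0,0,0,0,0,0,0]' --gripper '[3,3,3,3,3,3,3,3]'

```text
clock: 11.02
tool_pos: [0.4671, -0.0628, 0.0858]
eef_rot: [0.048, 0.706, -0.049, 0.705]
contact_force: [-1.2, -6.3, 2.1]
opening: 0.338
```

>>> apply_moves --pt "0 0.02 0" --pt "0 0.04 0" --pt "0.01 0.06 0" --pt "0.01 0.08 0" --pt "0.01 0.1 0" --pt "0.01 0.1 0" --pt "0.01 0.1 0" --pt "0.01 0.1 0" --roll '[0,0,0,0,0,0,0,0]' --gripper '[3,3,3,3,3,3,3,3]'

```text
clock: 11.68
tool_pos: [0.4671, -0.0628, 0.0858]
eef_rot: [0.048, 0.706, -0.05, 0.705]
contact_force: [0.1, -7.7, 2.2]
opening: 0.344
```

>>> apply_moves --pt "0.01 0.05 0" --pt "0.01 0.1 0" --pt "0.02 0.15 0" --pt "0.03 0.2 0" --pt "0.03 0.2 0" --pt "0.03 0.2 0" --pt "0.03 0.2 0" --pt "0.03 0.2 0" --roll '[0,0,0,0,0,0,0,0]' --gripper '[3,3,3,3,3,3,3,3]'

```text
clock: 12.35
tool_pos: [0.4669, -0.0626, 0.0858]
eef_rot: [0.048, 0.706, -0.052, 0.705]
contact_force: [-1.7, -12.6, 3.1]
opening: 0.337
```

>>> apply_moves --pt "0 0.03 0" --pt "0 0.05 0" --pt "0 0.05 0" --pt "0 0.05 0" --pt "0 0.05 0" --pt "0 0.05 0" --pt "0 0.05 0" --pt "0 0.05 0" --roll '[0,0,0,0,0,0,0,0]' --gripper '[3,3,3,3,3,3,3,3]'

```text
clock: 13.02
tool_pos: [0.4668, -0.0625, 0.0858]
eef_rot: [0.048, 0.706, -0.052, 0.705]
contact_force: [-2.1, -13.2, 3.5]
opening: 0.341
```

>>> apply_moves --pt "0 0 0" --pt "0 0 0" --pt "0 0 0" --pt "0 0 0" --pt "0 0 0" --pt "0 0 0" --pt "0 0 0" --pt "0 0 0" --roll '[0,0,0,0,0,0,0,0]' --gripper '[3,3,3,3,3,3,3,3]'

```text
clock: 13.68
tool_pos: [0.4669, -0.0625, 0.0859]
eef_rot: [0.048, 0.706, -0.052, 0.705]
contact_force: [-0.5, -13.1, 2.2]
opening: 0.339
```

Held at about 13 N for over a second. Backing off, rising, and turning for the pedal pinch.

>>> apply_moves --pt "-0.03 -0.2 0" --pt "-0.05 -0.4 0" --pt "-0.1 -0.7 0" --pt "-0.2 -1.2 0" --pt "-0.3 -2.0 0" --pt "-0.4 -3.0 0" --pt "-0.5 -4.0 2" --pt "-0.5 -4.0 5" --roll '[0,0,0,0,0,0,0,0]' --gripper '[3,3,3,3,3,3,3,3]'

```text
clock: 14.35
tool_pos: [0.4607, -0.1009, 0.1344]
eef_rot: [0.049, 0.707, -0.05, 0.703]
contact_force: [0.7, 0.7, -0.1]
opening: 0.341
```

>>> apply_moves --pt "0 0 3" --pt "0 0 6" --pt "3 0 7" --pt "6 0 7" --pt "9 1 7" --pt "12 2 7" --pt "15 3 7" --pt "16 3.4 7" --roll '[-7,-14,-21,-28,-35,-42,-49,-56]' --gripper '[3,4,5,6,6,6,6,6]'

```text
clock: 15.02
tool_pos: [0.627, -0.0624, 0.2058]
eef_rot: [0.377, 0.598, -0.373, 0.601]
contact_force: [-0.0, 0.3, -0.3]
opening: 0.681
```

>>> apply_moves --pt "0 0 0" --pt "0 0 0" --pt "0 0 0" --pt "0 0 0" --pt "0 0 0" --pt "0 0 0" --pt "0 0 0" --pt "0 0 0" --roll '[-7,-14,-21,-28,-34,-34,-34,-34]' --gripper '[6,6,6,6,6,6,6,6]'

```text
clock: 15.68
tool_pos: [0.6227, -0.0646, 0.2056]
eef_rot: [-0.532, -0.465, 0.532, -0.465]
contact_force: [0.6, 0.1, 1.1]
opening: 0.685
```

```bash
python3 - <<'E'
from h import *
from scipy.spatial.transform import Rotation as R
b=snap('scene');w=snap('wrist')
im=np.hstack([cv2.resize(b['image'][170:290,180:340],(560,420),interpolation=2)[:,:400],cv2.resize(w['image'],(560,420))[:,80:480]])
cv2.imwrite('pics/s5.png',im[:,:,::-1])
st=r.get_state();print(np.round(st['tool_pos'],4),st['clock'],st['contact_force'],R.from_quat(st['eef_rot']).as_matrix().round(3).tolist())
# pedal from wrist: equidistant ray
H,S,V=cv2.split(cv2.cvtColor(w['image'],cv2.COLOR_RGB2HSV))
m=(((H<8)|(H>172))&(S>120)&(V>50)).astype(np.uint8)
n,l,s,c=cv2.connectedComponentsWithStats(m)
for i in range(1,n):
    if s[i][4]<60: continue
    p=np.argwhere(l==i)[:,::-1].astype(float)
    d=(p-[w['cx'],w['cy']]);rr=np.hypot(*d.T);th=rr/w['fx']
    ray=np.c_[np.sin(th)[:,None]*d/rr[:,None],np.cos(th)]@w['R']
    C=-w['R'].T@w['t'];X=C+ray*((.051-C[2])/ray[:,2])[:,None]
    q=cv2.minAreaRect(X[:,:2].astype(np.float32));print(s[i],c[i],np.round(X.mean(0),4),q)
E
```

```text
[ 0.6227 -0.0645  0.2057] 15.7833 [-0.3871856  -1.09903896  0.82190907] [[-0.0, 0.991, -0.135], [0.0, -0.135, -0.991], [-1.0, -0.0, -0.0]]
[ 275  172   25   42 1047] [286.98853868 192.51957975] [ 0.623  -0.0689  0.051 ] ((0.6227752566337585, -0.06893665343523026), (0.022331522777676582, 0.03887411579489708), 82.23573303222656)
```

View pics/s5.png

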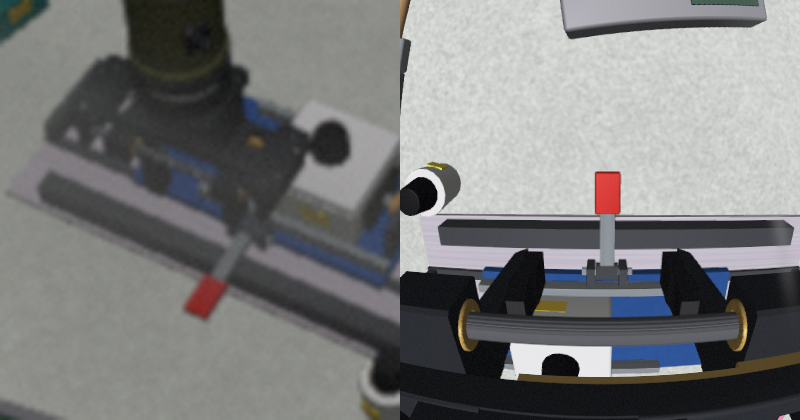

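The pedal is down at (607,192) in the wrist half, measured at (0.623, -0.069). I need to shift 4 mm in -y, then descend.

>>> apply_moves --pt "0 -0.44 -2.5" --pt "0 -0.44 -5" --pt "0 -0.44 -7.5" --pt "0 -0.44 -10" --pt "0 -0.44 -12" --pt "0 -0.44 -14" --pt "0 -0.44 -15.2" --pt "0 -0.44 -15.9" --roll '[0,0,0,0,0,0,0,0]' --gripper '[6,6,6,6,6,6,5,4]'

```text
clock: 16.45
tool_pos: [0.622, -0.0686, 0.0451]
eef_rot: [-0.532, -0.465, 0.533, -0.464]
contact_force: [0.5, -0.6, 0.6]
opening: 0.554
```

>>> apply_moves --pt "0 0 0" --pt "0 0 0" --pt "0 0 0" --pt "0 0 0" --pt "0 0 0" --pt "0 0 0" --pt "0 0 0" --pt "0 0 0" --roll '[0,0,0,0,0,0,0,0]' --gripper '[3.6,3.2,2.9,2.7,2.5,2.3,2.0,2.0]' --newtons 25

```text
clock: 17.12
tool_pos: [0.6234, -0.0693, 0.0474]
eef_rot: [0.533, 0.464, -0.533, 0.465]
contact_force: [0.2, -1.8, 4.5]
opening: 0.27
```

>>> apply_moves --pt "0 0 0.4" --pt "0 0 0.8" --pt "-0.08 0.01 1.2" --pt "-0.16 0.02 1.6" --pt "-0.25 0.03 2.0" --pt "-0.36 0.05 2.4" --pt "-0.48 0.07 2.8" --pt "-0.63 0.09 3.1" --roll '[0,0,0,0,0,0,0,0]' --gripper '[2,2,2,2,2,2,2,2]'

```text
clock: 17.78
tool_pos: [0.6186, -0.0675, 0.0784]
eef_rot: [0.534, 0.464, -0.532, 0.466]
contact_force: [4.9, -0.2, -4.9]
opening: 0.267
```

>>> apply_moves --pt "-0.1 0.02 0.3" --pt "-0.25 0.03 0.6" --pt "-0.4 0.05 0.9" --pt "-0.6 0.08 1.2" --pt "-0.75 0.1 1.4" --pt "-0.9 0.12 1.6" --pt "-0.9 0.12 1.6" --pt "-0.9 0.12 1.6" --roll '[0,0,0,0,0,0,0,0]' --gripper '[2,2,2,2,2,2,2,2]'

```text
clock: 18.45
tool_pos: [0.6101, -0.0663, 0.0954]
eef_rot: [0.534, 0.463, -0.531, 0.466]
contact_force: [4.6, -0.2, 3.0]
opening: 0.271
```

>>> apply_moves --pt "0 0 0" --pt "0 0 0" --pt "0 0 0" --pt "0 0 0" --pt "0 0 0" --pt "0 0 0" --pt "0 0 0" --pt "0 0 0" --roll '[0,0,0,0,0,0,0,0]' --gripper '[2.5,3,3.5,4,4.5,5,5.5,6]'

```text
clock: 19.12
tool_pos: [0.6074, -0.0665, 0.0937]
eef_rot: [-0.533, -0.465, 0.533, -0.465]
contact_force: [-0.3, 0.1, 0.2]
opening: 0.67
```

>>> apply_moves --pt "0 0 1.5" --pt "0 0 3" --pt "0 0 5" --pt "0 0 7" --pt "0 0 9" --pt "0 0 11" --pt "0 -3 12" --pt "0 -6 12" --roll '[0,0,0,0,0,0,0,0]' --gripper '[6,6,6,6,6,6,6,6]'

```text
clock: 19.78
tool_pos: [0.6096, -0.1247, 0.2167]
eef_rot: [0.533, 0.465, -0.53, 0.467]
contact_force: [0.6, -2.1, -0.9]
opening: 0.678
```

>>> apply_moves --pt "-2 -3 0" --pt "-4 -6 0" --pt "-6 -9 0" --pt "-8 -12 0" --pt "-10 -15 0" --pt "-12 -18 0" --pt "-12 -18 0" --pt "-12 -18 0" --roll '[0,0,0,0,0,0,0,0]' --gripper '[6,6,6,6,6,6,6,6]'

```text
clock: 20.45
tool_pos: [0.4854, -0.3094, 0.2138]
eef_rot: [-0.534, -0.463, 0.535, -0.463]
contact_force: [1.3, 2.1, 0.6]
opening: 0.68
```

```bash
python3 - <<'E'
from h import *
import pickle
a0,b0=pickle.load(open('s.pkl','rb'))
a=snap('top');b=snap('scene')
im=np.hstack([cv2.resize(a['image'][150:270,205:405],(480,288),interpolation=2),cv2.resize(b['image'][170:290,180:340],(300,225),interpolation=2)[:, :].copy().repeat(1,0) if 0 else cv2.resize(b['image'][170:290,190:325],(324,288),interpolation=2)][:2])
cv2.imwrite('pics/s6.png',im[:,:800,::-1])
def m(s,f,roi):
    H,S,V=cv2.split(cv2.cvtColor(s['image'],cv2.COLOR_RGB2HSV));k=f(H,S,V);x0,y0,x1,y1=roi
    p=np.argwhere(k[y0:y1,x0:x1])[:,::-1]+[x0,y0];return p
red=lambda H,S,V:((H<8)|(H>172))&(S>120)&(V>60)
org=lambda H,S,V:(H>8)&(H<22)&(S>110)&(V>90)
for f,ro in((red,(290,150,330,180)),(org,(250,195,270,220))):
    for s in(a0,a):p=m(s,f,ro);print(len(p),p.mean(0).round(2))
dk=lambda H,S,V:(V<75)&(S<120)
for s in(a0,a):
    p=m(s,dk,(258,195,270,225));print('pad',len(p),p.mean(0).round(2))
print('cap',plane(a,m(a,dk,(280,196,302,222)).mean(0),.13))
st=r.get_state();print(np.round(st['tool_pos'],4),st['clock'])
E
```

```text
98 [307.12 162.63]
97 [306.79 162.54]
27 [256.41 206.48]
24 [256.08 205.96]
pad 70 [263.66 207.47]
pad 27 [262.63 206.89]
cap [[ 0.46849081 -0.00420141  0.13      ]]
[ 0.4881 -0.3057  0.2137] 20.55
```

View pics/s6.png

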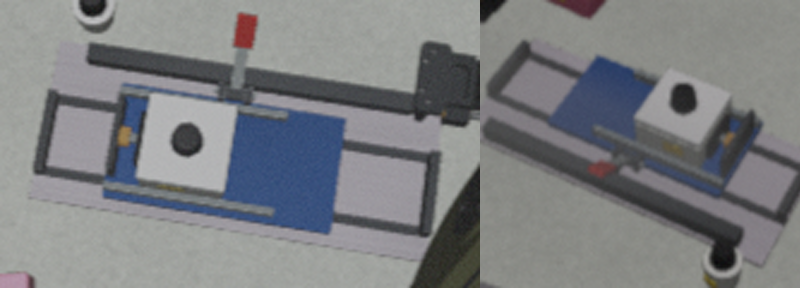

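The pedal is up (foreshortened red at (245,30) and (602,168), pixel centroid as at the start). The carriage has shifted by about 0.3 px, roughly 1 mm. The tub is flat and home against the pad, and the robot is clear.

```bash
python3 -c "
from plant import r
print(r.finish_job())"
```

```text
the job is handed in; nothing more can be done
None
```

The job is done and handed in at about 20.6 s on the clock. I pushed the brake pedal down until it snapped locked, then slid the tub to the pad. I pressed it there at about 13 N measured at the tool for over a second, then pinched the pedal, lifted it back up and moved the arm clear.

The last checks in the camera images, with no verdict reported at hand-in:
- **Pedal:** up, with its image position within 0.4 px of the start.
- **Tub:** flat, and home at carriage y of about +43 mm, inside the +22 to +48 mm range.
- **Carriage:** within about 1 mm of its start.
- **Bystanders:** I only checked pot_a and the area around the carriage in the last pictures. They looked undisturbed, and I did not measure the others.

- **First push:** I began the tub push a little high, and the tool felt about 5 N upward, possibly a slight tilt. I backed off, lowered 6 mm and pushed more slowly, and the tub then slid cleanly.
- **Pad force:** the 13 N is a tool reading that includes roughly 3 N of sliding friction, so the force on the pad was probably nearer 10 N than 12 N.

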